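# Release the child-safety catch of the cutter drawer

### The job

The biscuit-cutter drawer is held shut by a child-safety catch. Take the thin wooden dowel with the chunky square grip from the rack, push the catch down with it through the small hole in the cabinet's top until the drawer springs open, then hang the dowel back upright in the rack slot it came from and let go.

Things in the scene. Friction and masses are not known exactly. Their poses are not given: they have to be found in the camera images.
- dowel_grip (a point): Centre of the dowel's wooden grip block, 40 x 40 mm, 60 mm tall, faces square to x, y; z up. Below it a shank 14 mm thick, 80 mm long (tip 110 mm, shoulder 30 mm below this point). Hangs by its shoulder in one of 3 slots (30 mm square, 85 mm apart) of a fixed rack, top 107 mm high. x points across the row: grip those faces. Beside it: a thick round and a thin flat pusher, as tall.
- catch_hole (a point): Centre of a 26 mm round hole in the 120 mm high top of a fixed plywood cabinet (240 deep, 220 wide), 60 mm behind its middle; z up, x to the cabinet's back. The catch's push-pad lies straight below, 45 mm under the top face; the dowel pushed in to its shoulder moves it 35 mm. A loose jar 52 mm tall stands on the front of the top, its centre 115 mm or more from the hole.
- catch (a joint): Downward travel of the spring catch in m: 0 at rest, 0.038 at most. It frees the drawer at about 0.015. Its spring takes 3 N at the start, 8 N at 0.035, and lifts it again when the dowel leaves.
- drawer (a joint): How far the drawer is out of the cabinet's front (towards the robot), in m: 0 shut, 0.075 fully out. Once freed, its own spring drives it out in about a second and keeps it there; while caught it cannot be pulled.
Things that resemble listed ones, but are neither listed nor needed, are in the scene too. Leave any grey or purple look-alike of the part that bears dowel_grip alone.

How it is judged (in metres and radians):
On the way:
1. the dowel pushes the catch down through the hole (value of joint catch above 0.012 m and contact force between dowel and catch above 0.5 N and z of dowel_grip in the frame of catch_hole below 0.075 m and horizontal distance between dowel_grip and catch_hole below 0.025 m), for 0.04 s.
At the end, for the whole second after the job is handed in: The drawer is out by more than 50 mm, the catch has sprung back (less than 5 mm down), and the dowel hangs released and at rest in the slot it came from, its grip within 20 mm of where it began and within 10 degrees of upright (value of joint drawer above 0.05 m and value of joint catch below 0.005 m and distance of dowel_grip from where it was at the start of the episode below 0.02 m and angle between dowel_grip's own z axis and vertical below 0.17 rad and linear speed of dowel below 0.02 m/s); the robot touches nothing.
It also fails if it takes over 61 s, if anything falls off the work surface, if the arm or the gripper's body presses on something with over 40 N, if the wrist force passes 120 N, or if a joint passes its speed limit or range.

### The arm

A 6-joint arm with a two-finger parallel gripper is mounted at the origin on the work surface. World frame = base frame: x ahead of the robot, y to its left, z up, the work surface at z = 0. Lengths are in mm, angles in rad, forces in N, time in s.
With the tool pointing down it reaches from about 300 to 775 mm from the base axis. Payload 14.6 kg.
Tool frame: the origin (TCP) lies at the very end of the fingers, on their centre line; the grasp point (between the pads) lies 19 mm behind it (manip.grip_point_offset is the distance from the TCP to the grasp point, in mm); z points along the fingers, y is the line along which they close (so a half turn about z gives the same grasp; the last joint's range is limited). The gripper opens to 94 mm and grips with 3 to 60 N. Pads are 16 mm wide; open, the fingers measure 119 mm over their backs; the gripper's body (75 mm by 177 mm) begins 78 mm behind the grasp point.
Start: joints at [1.147, 0.3, 1.521, -0, 1.321, -0.067], TCP at [192.099, 515.351, 205.446] pointing down, gripper open.
Joint ranges: [-3.03, 3.03], [-0.79, 2.21], [0.23, 2.52], [-1.04, 4.18], [0, 3.07], [-2.55, 2.55]. Speed limits (rad/s): [2.22, 2.22, 2.57, 3.14, 3.14, 3.14].

### API

Orientations are given as [roll, pitch, yaw] about the fixed x, y, z axes, in that order (R = Rz(yaw) Ry(pitch) Rx(roll)).
In Python, from cell import telemetry, eyes, manip gives the robot as it stands.
- The arm moves only by the tool play_rows, never from a script. Its arguments are lists of equal length, an entry for each row: "translation": the shift along the world's x, y, z in m, a list of three; "yaw": the turn about the world's z in rad. A call has 1 to 12 rows; each row is the pose to reach, as a shift and turn from the pose commanded when the call began; what a row does not reach only later rows make up. A row lasts 1/8 s, in which the tool goes at most 62.5 mm and 10.7 degrees, less where a joint would pass 70% of its speed; a pose out of reach is approached as far as the arm can. A call with a gripper value outside its range is refused whole. "hand" is the opening, from 0 (shut) to 1 (fully open), set as the call begins (left out, the last holds). The fingers move at their own pace and stop on an object; "force" is the grip in N (left out, the last holds). Time passes only in rows, so rows that repeat a pose let the fingers close. It gives the time, the measured TCP pose, the force, the opening and the grip force at its end, in the units of the state.
- telemetry.read_state(): the state, without advancing time (a new reading comes with each control period).
- eyes.camera(name): name is "side" or "top"; returns a dict with "pixels" (384x512x3 uint8, red, green, blue), "fx", "fy", "cx", "cy" (pixels), "dist_coeffs" ([k1, k2, p1, p2, k3] as OpenCV has them; the pictures are not rectified), "cam_to_world" (4x4, takes a point from camera to world coordinates). Camera axes: x right, y up, looking along -z (the intrinsics and any distortion apply to the point x, -y, -z); pixel columns grow to the right and rows downward; lengths in mm; the calibration is good to about 2 mm. A picture is of the moment at which its call begins. There is no depth.
- manip.sign_off(): hands the job in; it is judged then, once.
The state is a dict: "clock": time; "joints": joint angles; "qd": joint speeds; "effort": joint torques, N m; "eef_pos": TCP position; "eef_rot": TCP orientation; "wrist_force": force on the tool from outside, world axes, zero at the start; "moment": the same for the moment, N m; "finger_gap": finger opening in mm; "finger_force": force on a finger pad.
Only numpy, scipy, OpenCV 4.12 (cv2) and the standard library are available. Lean on these libraries where they do the work, as an engineer would, in place of code of your own. Each camera call takes 0.05 s, during which the arm holds its last target. There are 200 camera calls.

## Working session

There is one attempt and no reset: what is moved stays moved. The work goes in short steps, Python scripts to look and compute and a tool call to move; the robot and the scene stay as the last step left them, time stands still between calls to the robot, and variables do not carry over. Pictures are saved under pics/ and viewed, at most 10 in all, crops included, and the job is handed in when it is done.

Besides the shell and the picture viewer there is one more tool, called after "Request:" in YAML: its name, and indented under it one key for each argument. play_rows: Moves the arm, as the interface text tells. Its arguments: {"type":"object","properties":{"translation":{"type":"array","items":{"type":"array","items":{"type":"number"}}},"yaw":{"type":"array","items":{"type":"number"}},"hand":{"type":"number"},"force":{"type":"number"}},"required":["translation","yaw"]}

```bash
mkdir -p pics; cat > h.py <<'E'
import numpy as np, cv2
from cell import telemetry, eyes, manip
def ray(c,u,v):
    K=np.array([[c['fx'],0,c['cx']],[0,c['fy'],c['cy']],[0,0,1]],float)
    p=cv2.undistortPoints(np.array([[[u,v]]],float),K,np.array(c['dist_coeffs'],float))[0,0]
    T=np.array(c['cam_to_world']); d=T[:3,:3]@np.array([p[0],-p[1],-1]); return T[:3,3],d
def at(c,u,v,z):
    o,d=ray(c,u,v); return (o+d*(z-o[2])/d[2]).round(1)
def proj(c,P):
    K=np.array([[c['fx'],0,c['cx']],[0,c['fy'],c['cy']],[0,0,1]],float)
    T=np.array(c['cam_to_world']); q=(np.atleast_2d(P)-T[:3,3])@T[:3,:3]; q=q*[1,-1,-1]
    return cv2.projectPoints(q,np.zeros(3),np.zeros(3),K,np.array(c['dist_coeffs'],float))[0][:,0].round(1)
def snap(n,f,box=None,s=1):
    c=eyes.camera(n); im=c['pixels'][:,:,::-1].copy()
    np.save(f'pics/{f}.npy',c,allow_pickle=True)
    if box: im=im[box[1]:box[3],box[0]:box[2]]
    cv2.imwrite(f'pics/{f}.png',cv2.resize(im,None,fx=s,fy=s,interpolation=cv2.INTER_CUBIC)); return c
def load(f): return np.load(f'pics/{f}.npy',allow_pickle=True).item()
E
python3 -c "
from h import *
for n in('top','side'):
    c=snap(n,n+'0',None,1.5); print(np.array(c['cam_to_world']).round(2).tolist(),c['fx'])
print(telemetry.read_state())"
```

```text
[[-0.02, 1.0, -0.07, 465.16], [-1.0, -0.02, -0.0, 33.04], [-0.01, 0.07, 1.0, 1203.54], [0.0, 0.0, 0.0, 1.0]] 453.23110011560425
[[0.74, 0.45, -0.5, 58.29], [-0.68, 0.47, -0.56, -527.82], [-0.02, 0.76, 0.66, 738.32], [0.0, 0.0, 0.0, 1.0]] 359.2162230105899
{'clock': 0.1, 'joints': array([ 1.14738800e+00,  3.00399349e-01,  1.52149007e+00,  1.49847219e-05,
        1.32066928e+00, -6.66040969e-02]), 'qd': array([ 8.30273998e-04, -2.04980709e-03, -4.74368634e-03, -1.74807884e-03,
       -9.06579489e-06,  1.50703261e-03]), 'effort': array([ 7.30232823e-04, -5.32642114e+01, -3.53283763e+01,  7.09270779e-02,
        2.34931230e-02, -8.87187275e-05]), 'eef_pos': array([192.01740666, 515.16275993, 204.9641797 ]), 'eef_rot': array([-3.14062972e+00, -7.87772775e-05,  2.78478467e+00]), 'wrist_force': array([-0.32988838,  0.35902335,  0.57908353]), 'moment': array([ 0.01073839, -0.00863665, -0.00294012]), 'finger_force': 0.0, 'finger_gap': 94.1624510963494}
```

View pics/top0.png

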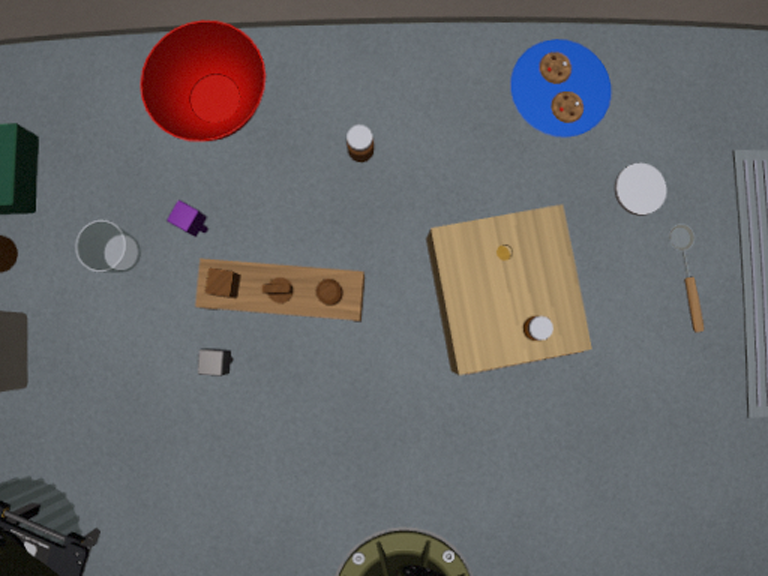

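View pics/side0.png

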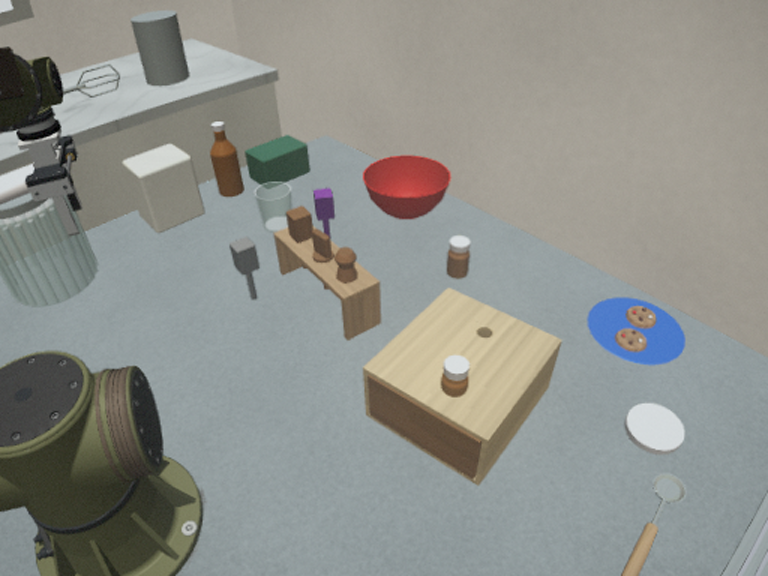

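The dowel is the square brown block in the rack's left slot, at about (220,283) in the 1.5x top picture. The hole is at (505,252), and the jar stands on the cabinet's front at (541,328). I'll zoom in on both.

```bash
python3 -c "
from h import *
c=load('top0');im=c['pixels'][:,:,::-1]
a=cv2.resize(im[168:218,126:176],None,fx=8,fy=8,interpolation=cv2.INTER_CUBIC)
b=cv2.resize(im[143:193,311:361],None,fx=8,fy=8,interpolation=cv2.INTER_CUBIC)
cv2.imwrite('pics/z.png',np.clip(np.hstack([a,b])*1.5,0,255))
# rack top corners, cabinet corners
for u,v in[(201,260),(364,271),(361,321),(196,306)]:print('rack',at(c,u/1.5,v/1.5,107))
for u,v in[(430,229),(563,206),(591,349),(459,374)]:print('cab',at(c,u/1.5,v/1.5,120))
print('hole',at(c,505/1.5,252/1.5,120),'jar',at(c,541/1.5,328/1.5,172))
print('oth',at(c,278/1.5,286/1.5,167),at(c,330/1.5,292/1.5,167))
"
```

```text
rack [596.3 323.7 107. ]
rack [572.3  56.5 107. ]
rack [491.5  62.9 107. ]
rack [521.  332.1 107. ]
cab [636.8 -51.3 120. ]
cab [ 671.1 -270.   120. ]
cab [ 437.7 -306.6  120. ]
cab [403.6 -91.6 120. ]
hole [ 597.2 -171.4  120. ] jar [ 473.2 -213.3  172. ]
oth [546.2 187.7 167. ] [535.3 107.8 167. ][ WARN:0@0.184] global loadsave.cpp:1063 imwrite_ Unsupported depth image for selected encoder is fallbacked to CV_8U.
```

View pics/z.png

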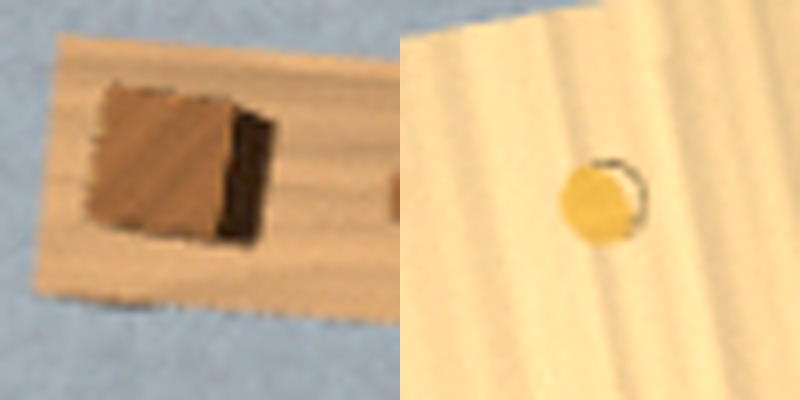

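```bash
python3 -c "
from h import *
c=load('top0');s=load('side0')
f=lambda x,o:(x+.5)/8-.5+o
cor=[at(c,f(x,126),f(y,168),167) for x,y in[(105,88),(235,100),(220,235),(90,220)]]
print(cor);g=np.mean(cor,0);print('grip',g)
for a,b in[(0,1),(1,2),(2,3),(3,0)]:
  d=cor[b]-cor[a];print(np.hypot(*d[:2]),np.degrees(np.arctan2(d[1],d[0])))
h=at(c,f(203,311),f(202,143),120);print('hole',h)
cab=np.array([[636.8,-51.3],[671.1,-270],[437.7,-306.6],[403.6,-91.6]]);m=cab.mean(0)
x=(cab[0]+cab[1]-cab[2]-cab[3]);x/=np.hypot(*x);print('cab pred',m+60*x)
im=s['pixels'][:,:,::-1]
P=proj(s,np.array(cor+[g,h]));print(P)
im=im.copy()
a=cv2.resize(im[120:180,180:240],None,fx=6,fy=6,interpolation=cv2.INTER_CUBIC);b=cv2.resize(im[195:255,290:350],None,fx=6,fy=6,interpolation=cv2.INTER_CUBIC)
for p in P[:4]: cv2.circle(a,tuple(int(q) for q in ((p-[180,120]+.5)*6-.5)),3,(0,0,255),1)
cv2.circle(b,tuple(int(q) for q in ((P[5]-[290,195]+.5)*6-.5)),3,(0,0,255),1)
cv2.imwrite('pics/z2.png',np.hstack([a,b]))
"
```

```text
[array([576.6, 296.6, 167. ]), array([572.3, 258.4, 167. ]), array([533.2, 262.9, 167. ]), array([538.3, 301.1, 167. ])]
grip [555.1  279.75 167.  ]
38.44125388173497 -96.422489562787
39.35809954761527 173.43474181542481
38.53894134508631 82.39553225230178
38.563454202132945 -6.701156944240065
hole [ 597.7 -169.7  120. ]
cab pred [ 596.50137026 -170.11806607]
[[201.7 135.9]
 [208.  141. ]
 [196.5 145.4]
 [190.6 140. ]
 [199.2 140.5]
 [323.2 220.2]]
```

View pics/z2.png

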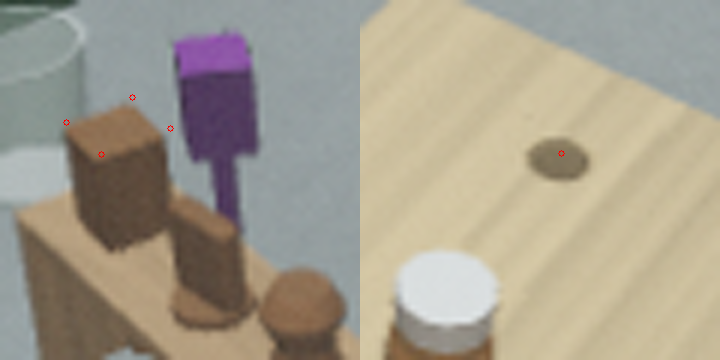

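The side view agrees with the top-view estimates to about 1 px: grip near (554.5,279), hole near (596.5,-170.5). I'll move above the dowel.

Request:
play_rows:
  translation:
    - [0.036,-0.024,0.01]
    - [0.072,-0.047,0.02]
    - [0.109,-0.071,0.02]
    - [0.145,-0.094,0.02]
    - [0.181,-0.118,0.02]
    - [0.217,-0.142,0.02]
    - [0.254,-0.165,0.02]
    - [0.29,-0.189,0.02]
    - [0.326,-0.213,0.02]
    - [0.3625,-0.2363,0.02]
    - [0.3625,-0.2363,0.01]
    - [0.3625,-0.2363,0.0]
  yaw: [-0.133,-0.266,-0.4,-0.532,-0.665,-0.8,-0.93,-1.064,-1.2,-1.33,-1.33,-1.33]
  hand: 1

```text
clock: 1.6
eef_pos: [554.1, 279.2, 204.4]
eef_rot: [-3.141, 0.0, 1.456]
wrist_force: [-0.0, 0.1, 0.8]
finger_gap: 93.7
finger_force: 0.0
```

Request:
play_rows:
  translation:
    - [0,0,-0.02]
    - [0,0,-0.04]
    - [0,0,-0.06]
    - [0,0,-0.078]
    - [0,0,-0.078]
  yaw: [0,0,0,0,0]

```text
clock: 2.22
eef_pos: [553.6, 279.3, 126.0]
eef_rot: [-3.139, 0.001, 1.456]
wrist_force: [-0.6, -0.2, 0.3]
finger_gap: 94.2
finger_force: 0.0
```

Request:
play_rows:
  translation:
    - [0,0,0]
    - [0,0,0]
    - [0,0,0]
    - [0,0,0]
    - [0,0,0]
    - [0,0,0]
    - [0,0,0]
    - [0,0,0]
  yaw: [0,0,0,0,0,0,0,0]
  hand: 0
  force: 35

```text
clock: 3.22
eef_pos: [554.6, 279.0, 127.5]
eef_rot: [3.142, 0.0, 1.455]
wrist_force: [0.6, 0.1, 1.1]
finger_gap: 40.0
finger_force: 34.6
```

Request:
play_rows:
  translation:
    - [0,0,0.01]
    - [0,0,0.025]
    - [0,0,0.045]
    - [0,0,0.065]
    - [0,0,0.085]
    - [0,0,0.105]
    - [0,0,0.125]
    - [0,0,0.145]
    - [0,0,0.16]
    - [0,0,0.16]
  yaw: [0,0,0,0,0,0,0,0,0,0]

```text
clock: 4.47
eef_pos: [554.8, 279.1, 288.9]
eef_rot: [3.14, -0.001, 1.455]
wrist_force: [-0.4, 0.6, -0.0]
finger_gap: 40.1
finger_force: 34.6
```

Request:
play_rows:
  translation:
    - [0.004,-0.04,0]
    - [0.008,-0.085,0]
    - [0.012,-0.13,0]
    - [0.016,-0.175,0]
    - [0.02,-0.22,0]
    - [0.025,-0.265,0]
    - [0.03,-0.31,0]
    - [0.034,-0.355,0]
    - [0.038,-0.4,0]
    - [0.042,-0.435,0]
    - [0.042,-0.4495,0]
    - [0.042,-0.4495,0]
  yaw: [0,0,0,0,0,0,0,0,0,0,0,0]

```text
clock: 5.98
eef_pos: [596.4, -170.5, 286.9]
eef_rot: [-3.141, -0.0, 1.454]
wrist_force: [1.2, 0.7, -0.6]
finger_gap: 40.5
finger_force: 34.6
```

Request:
play_rows:
  translation:
    - [0,0,-0.015]
    - [0,0,-0.03]
    - [0,0,-0.045]
    - [0,0,-0.053]
    - [0,0,-0.053]
    - [0,0,-0.053]
  yaw: [0,0,0,0,0,0]

```text
clock: 6.72
eef_pos: [596.8, -170.5, 235.0]
eef_rot: [3.141, 0.0, 1.455]
wrist_force: [0.3, 0.1, 1.0]
finger_gap: 40.1
finger_force: 34.6
```

```bash
python3 -c "
from h import *
s=snap('side','s1');t=snap('top','t1')
a=cv2.resize(s['pixels'][140:250,270:380,::-1],None,fx=5,fy=5,interpolation=cv2.INTER_CUBIC)
cv2.imwrite('pics/z3.png',a)
p=telemetry.read_state()['eef_pos'];print(p)
print(proj(s,[[p[0],p[1],p[2]-100.4],[596.5,-170.5,120]]))"
```

```text
[ 596.76840125 -170.5187887   234.98724475]
[[323.9 216.2]
 [323.2 220.6]]
```

View pics/z3.png

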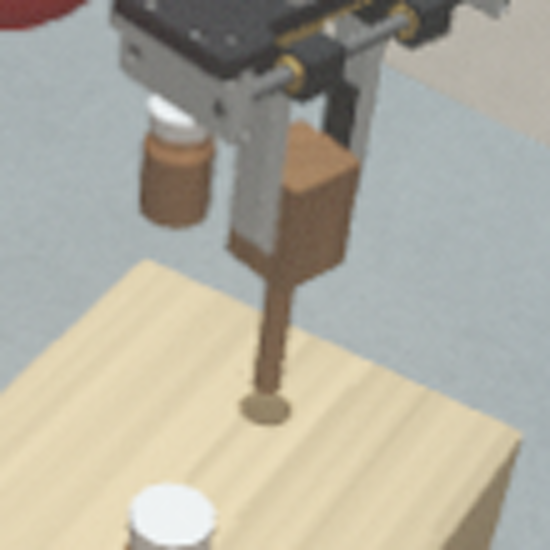

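The tip at (266,390) sits directly above the hole at (266,408) in the crop, so it is aligned to about 1 mm. I'll insert it.

Request:
play_rows:
  translation:
    - [0,0,-0.01]
    - [0,0,-0.02]
    - [0,0,-0.03]
    - [0,0,-0.04]
    - [0,0,-0.045]
    - [0,0,-0.045]
  yaw: [0,0,0,0,0,0]

```text
clock: 7.58
eef_pos: [596.5, -170.4, 189.1]
eef_rot: [-3.141, -0.0, 1.455]
wrist_force: [-0.2, -0.3, 0.2]
finger_gap: 40.0
finger_force: 34.6
```

Request:
play_rows:
  translation:
    - [0,0,-0.008]
    - [0,0,-0.016]
    - [0,0,-0.024]
    - [0,0,-0.032]
    - [0,0,-0.038]
    - [0,0,-0.042]
    - [0,0,-0.042]
    - [0,0,-0.042]
    - [0,0,-0.042]
    - [0,0,-0.042]
  yaw: [0,0,0,0,0,0,0,0,0,0]

```text
clock: 8.82
eef_pos: [596.8, -170.5, 147.8]
eef_rot: [3.141, 0.0, 1.455]
wrist_force: [-0.9, 0.4, 6.1]
finger_gap: 39.9
finger_force: 34.6
```

```bash
python3 -c "
from h import *
s=snap('side','s2')"
```

```text
(no output)
```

View pics/s2.png

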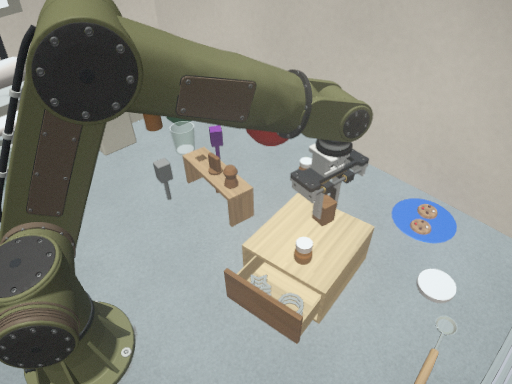

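The drawer is open (its front is at about (262,303)) and the dowel is in the hole. I'll lift it out and take it back.

Request:
play_rows:
  translation:
    - [0,0,0.01]
    - [0,0,0.025]
    - [0,0,0.045]
    - [0,0,0.065]
    - [0,0,0.085]
    - [0,0,0.105]
    - [0,0,0.125]
    - [0,0,0.14]
    - [0,0,0.14]
  yaw: [0,0,0,0,0,0,0,0,0]

```text
clock: 10.0
eef_pos: [596.7, -170.5, 288.4]
eef_rot: [3.14, 0.0, 1.455]
wrist_force: [-0.2, 0.1, -0.1]
finger_gap: 40.0
finger_force: 34.6
```

Request:
play_rows:
  translation:
    - [-0.004,0.04,0]
    - [-0.008,0.085,0]
    - [-0.012,0.13,0]
    - [-0.016,0.175,0]
    - [-0.02,0.22,0]
    - [-0.025,0.265,0]
    - [-0.03,0.31,0]
    - [-0.034,0.355,0]
    - [-0.038,0.4,0]
    - [-0.042,0.435,0]
    - [-0.042,0.4495,0]
    - [-0.042,0.4495,0]
  yaw: [0,0,0,0,0,0,0,0,0,0,0,0]

```text
clock: 11.5
eef_pos: [554.5, 279.1, 286.7]
eef_rot: [-3.141, 0.001, 1.456]
wrist_force: [0.4, -0.0, -0.4]
finger_gap: 40.2
finger_force: 34.6
```

Request:
play_rows:
  translation:
    - [0,0,-0.02]
    - [0,0,-0.04]
    - [0,0,-0.055]
    - [0,0,-0.065]
    - [0,0,-0.065]
    - [0,0,-0.065]
  yaw: [0,0,0,0,0,0]

```text
clock: 12.25
eef_pos: [554.9, 279.1, 223.2]
eef_rot: [3.141, -0.001, 1.455]
wrist_force: [0.7, 0.6, -0.8]
finger_gap: 40.0
finger_force: 34.6
```

```bash
python3 -c "
from h import *
s=snap('side','s3');t=snap('top','t3')
a=cv2.resize(s['pixels'][100:210,150:260,::-1],None,fx=5,fy=5,interpolation=cv2.INTER_CUBIC)
cv2.imwrite('pics/z4.png',a)"
```

```text
(no output)
```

View pics/z4.png

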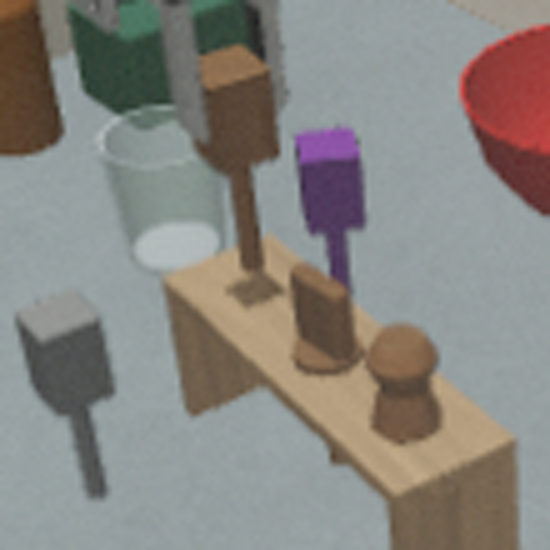

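The tip at (251,265) points down its axis into the slot at (255,288). I'll lower it.

Request:
play_rows:
  translation:
    - [0,0,-0.012]
    - [0,0,-0.025]
    - [0,0,-0.038]
    - [0,0,-0.05]
    - [0,0,-0.062]
    - [0,0,-0.075]
    - [0,0,-0.086]
    - [0,0,-0.092]
    - [0,0,-0.094]
    - [0,0,-0.094]
    - [0,0,-0.094]
  yaw: [0,0,0,0,0,0,0,0,0,0,0]

```text
clock: 13.72
eef_pos: [554.8, 279.1, 128.9]
eef_rot: [3.141, -0.0, 1.455]
wrist_force: [0.3, 1.0, -0.2]
finger_gap: 39.9
finger_force: 34.6
```

Request:
play_rows:
  translation:
    - [0,0,-0.001]
    - [0,0,-0.001]
    - [0,0,-0.001]
    - [0,0,-0.001]
    - [0,0,-0.001]
    - [0,0,-0.001]
    - [0,0,-0.001]
    - [0,0,-0.001]
  yaw: [0,0,0,0,0,0,0,0]
  hand: 1

```text
clock: 14.72
eef_pos: [554.6, 279.1, 127.4]
eef_rot: [-3.142, -0.0, 1.455]
wrist_force: [0.8, -0.1, -0.0]
finger_gap: 93.8
finger_force: 0.0
```

Request:
play_rows:
  translation:
    - [0,0,0.01]
    - [0,0,0.03]
    - [0,0,0.06]
    - [0,0,0.1]
    - [0,0,0.14]
    - [0,0,0.17]
    - [-0.04,0.03,0.18]
    - [-0.09,0.07,0.18]
    - [-0.14,0.12,0.18]
    - [-0.18,0.16,0.18]
    - [-0.2,0.18,0.18]
    - [-0.2,0.18,0.18]
  yaw: [0,0,0,0,0,0,0,0,0,0,0,0]

```text
clock: 16.23
eef_pos: [353.1, 460.2, 308.2]
eef_rot: [3.141, -0.001, 1.458]
wrist_force: [-0.5, -0.4, -0.4]
finger_gap: 94.0
finger_force: 0.0
```

```bash
python3 -c "
from h import *
s=snap('side','s4',None,1.0);t=snap('top','t4')
im=np.hstack([s['pixels'],t['pixels']])[:,:,::-1]
cv2.imwrite('pics/z5.png',cv2.resize(im,(800,300)))"
```

```text
(no output)
```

View pics/z5.png

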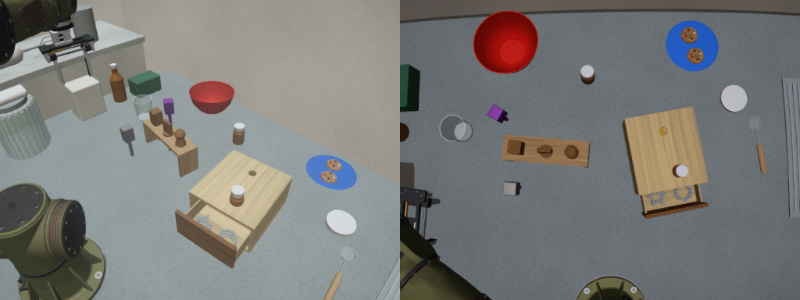

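The dowel is back in its slot, at (156,117) in the side half and (515,148) in the top half. The drawer is fully out and the arm is clear of everything.

```bash
python3 -c "
from cell import manip
print(manip.sign_off())"
```

```text
the job is handed in; nothing more can be done
None
```

The dowel pushed the catch down and the drawer sprang open; the dowel now hangs released in its original slot, and the job is handed in at about 16 s of the 61 s allowed (no verdict was returned).

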